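Drift the die plate into line and bolt it down

ROBOT

A 6-joint arm with a two-finger parallel gripper is mounted at the origin on the work surface. World frame = base frame: x ahead of the robot, y to its left, z up, the work surface at z = 0. Lengths are in m, angles in rad, forces in N, time in s.
With the tool pointing down it reaches from about 0.3 to 0.825 m from the base axis. Payload 5.4 kg.
Tool frame: the origin (TCP) lies midway between the tips of the shut fingers; the grasp point (between the pads) lies 19 mm behind it; z points along the fingers, y is the direction in which the jaws open and shut (so a half turn about z gives the same grasp; the last joint's range is limited). The gripper opens to 92 mm and grips with 3 to 60 N. Pads are 20 mm wide; open, the fingers measure 128 mm over their backs; the gripper's body (75 mm by 189 mm) begins 69 mm behind the grasp point.
Start: joints at [1, 0.158, 1.597, -0, 1.386, -0.21], TCP at [0.203, 0.538, 0.215] pointing down, gripper open.
Joint ranges: [-2.91, 2.91], [-0.94, 2.29], [0.18, 2.7], [-1.29, 4.43], [0.17, 2.64], [-3, 3]. Speed limits (rad/s): [2.57, 2.57, 3.14, 3.14, 3.14, 3.14].

INTERFACE

Orientations are given as [roll, pitch, yaw] about the fixed x, y, z axes, in that order (R = Rz(yaw) Ry(pitch) Rx(roll)).
In Python, from workcell import robot, cams gives the robot as it stands.
- The arm moves only by the tool arm_command, never from a script. Its argument "plan" is a list of rows, each a list of 5 numbers: the shift along the tool's x, y, z in cm, then the turn about the tool's z in rad, then the opening in per cent of the stroke, from 0 (shut) to 100 (fully open). A call has exactly 5 rows; each row is the pose to reach, as a shift and turn from the pose commanded when the call began, along the tool's axes at that moment; what a row does not reach only later rows make up. A row lasts 1/8 s, in which the tool goes at most 62.5 mm and 10.7 degrees, less where a joint would pass 70% of its speed; a pose out of reach is approached as far as the arm can. A call with a gripper value outside its range is refused whole. The fingers move at their own pace and stop on an object; "force" is the grip in N (left out, the last holds). Time passes only in rows, so rows that repeat a pose let the fingers close, or fill a call up. It gives the time, the measured TCP pose, the force and the opening at its end, in the units of the state.
- robot.state(): the state, without advancing time (a new reading comes with each control period).
- cams.read_camera(name): name is "scene" or "top" or "wrist"; returns a dict with "color" (420x560x3 uint8, blue, green, red), "intrinsics" (3x3 intrinsics, pixels), "R" (3x3) and "t" (3): a world point X has camera coordinates R X + t; the wrist camera has in their place "T_tool_cam" (4x4, takes a point from camera to tool coordinates, whose origin is the TCP and whose axes are the flange's). Camera axes: x right, y down, z forward; pixel columns grow to the right and rows downward; lengths in m; the calibration is good to about 2 mm. The wrist camera is an equidistant fisheye: a pixel r from the principal point sees the ray r / f radians off the axis. A picture is of the moment at which its call begins: read the wrist's pose just before it. There is no depth.
- robot.close_job(): hands the job in, once; it reports no verdict.
The state is a dict: "t": time; "joint_positions": joint angles; "joint_velocities": joint speeds; "effort": joint torques, N m; "position": TCP position; "eef_rot": TCP orientation; "force": force on the tool from outside, world axes, zero at the start; "wrist_torque": the same for the moment, N m; "opening": finger opening in m.
Only numpy, scipy, OpenCV 4.12 (cv2) and the standard library are available. Lean on these libraries where they do the work, as an engineer would, in place of code of your own. Each camera call takes 0.05 s, during which the arm holds its last target.

TASK

The die plate on the green press bed has slipped, so its bolt hole no longer lines up with the hole in the bed below. Feel with the tip of the tapered drift for the hole in the bed, then work the drift gently down through both holes until its collar sits on the plate, which brings them into line; then stand the drift back in its own wooden block and lower the blue-headed bolt fully home through both holes. Never force the drift (do not lean on it with more than about 35 N), never push the plate with the gripper itself, and leave the jar, the round die and the slat where they are.

Things in the scene. Friction and masses are not known exactly. Their poses are not given: they have to be found in the camera images.
- plate: Aluminium die plate 130 x 80 x 10 mm (x, y, z), a bare 16 mm bolt hole in its middle; +x end painted red, a 14 mm high strip knife across its -x end, 58 mm from the hole. Origin: hole centre at the underside; z up. It lies between two guides on the bed, does not turn, but shifts level by up to 12 mm any way (x and y) against about 9 N dry friction each way, and stays where it is left.
- bed: Green cast press bed, fixed, 190 x 150 mm, top 55 mm above the table; z up. Origin: middle of its underside. A 16 mm hole goes straight down through its brass bush, under the plate: at the start its centre lies 8.4 to 9.6 mm to one side of the plate hole's centre, in any direction. Where is not measured: feel for it with the drift's tip, or see its dark crescent through the plate's hole.
- drift: Tapered steel drift, 0.2 kg, 116 mm tall, standing tip down in its wooden block. Origin: end of the tip; z up to the grip. 0-33 mm: taper, 4 to 15 mm diameter; 33-50: straight, 15 mm; 50-56: dark collar, 28 mm; 56-116: orange square grip 20 x 20 mm, sides along x and y. Home, its collar sits on the plate: tip 40 mm below the plate's underside.
- bolt: Smooth bolt (no thread), 0.2 kg, 90 mm tall, standing in the other wooden block. Origin: lower end; z up to the head. 0-5 mm: nose, 8 to 13.5 mm diameter; 5-42: shank, 13.5 mm; 42-46: dark flange, 28 mm; 46-90: blue square head 20 x 20 mm, sides along x and y. Home, its flange sits on the plate: lower end 32 mm below the plate's underside.
- drift_block_hole (a point): Centre of the mouth of the 19 mm hole, straight down through the wooden block (75 x 75 x 58 mm, fixed) that holds the drift at the start; 58 mm above the table. The drift hangs in it by its collar, tip 50 mm below this point.
- jar: Amber jar with a black cap, 60 mm diameter, 85 mm tall, a bystander. Origin: centre of its underside.
- die: Round steel cutting die (ring), 72 mm diameter, 32 mm high, a bystander. Origin: centre of its underside.
- slat: Loose wooden slat, 200 x 28 x 8 mm, a bystander. Origin: centre of its underside, x along it.
Things that resemble listed ones, but are neither listed nor needed, are in the scene too. Of the things that look like the drift, the smaller one is meant.

How it is judged:
By the outcome, as a careful person would: the job done as asked, in the order asked, and still so for the second after the job is handed in, with the robot touching nothing.
It also fails if it takes over 72 s, if anything falls off the work surface, if the arm or the gripper's body presses on something with over 40 N, if the wrist force passes 120 N, or if a joint passes its speed limit or range.

## Working session

There is one attempt and no reset: what is moved stays moved. The work goes in short steps, Python scripts to look and compute and a tool call to move; the robot and the scene stay as the last step left them, time stands still between calls to the robot, and variables do not carry over. Pictures are saved under pics/ and viewed, and the job is handed in when it is done.

Besides the shell and the picture viewer there is one more tool, called by a JSON object that holds its "name" and its "arguments", one argument or row to a line. arm_command: Moves the arm, as the interface text tells. Its arguments: {"type":"object","properties":{"plan":{"type":"array"},"force":{"type":"number"}},"required":["plan"]}

```bash
ls; mkdir -p pics
cat > h.py <<'E'
import numpy as np, cv2, json
from workcell import robot, cams
def snap(n,f):
    c=cams.read_camera(n); cv2.imwrite('pics/'+f,c['color']); return c
def ray(c,u,v):
    K=np.array(c['intrinsics']);R=np.array(c['R']);t=np.array(c['t'])
    d=R.T@np.linalg.inv(K)@np.array([u,v,1.]); return -R.T@t,d
def at_z(c,u,v,z):
    o,d=ray(c,u,v); return o+d*(z-o[2])/d[2]
def proj(c,X):
    K=np.array(c['intrinsics']);p=K@(np.array(c['R'])@np.array(X,float)+np.array(c['t'])); return p[:2]/p[2]
E
python3 - <<'E'
from h import *
import pickle
s=robot.state();print(s)
d={}
for n in ['scene','top','wrist']:
    d[n]=snap(n,n+'0.png'); print(n,{k:np.round(v,4).tolist() for k,v in d[n].items() if k!='color'})
pickle.dump(d,open('c0.pkl','wb'))
E
```

```text
pics
{'t': 0.0, 'joint_positions': array([ 9.99879190e-01,  1.59042567e-01,  1.59820693e+00, -2.93568380e-05,
        1.38619692e+00, -2.10101007e-01]), 'joint_velocities': array([-1.06218929e-03,  9.23031938e-04,  1.48509980e-03,  1.92248486e-03,
       -7.36051646e-05,  3.47704236e-05]), 'effort': array([-1.41520675e-03, -3.85594010e+01, -3.22097790e+01,  6.98303827e-02,
        3.84283473e-02, -1.73766348e-04]), 'position': array([0.20268404, 0.53743169, 0.21363524]), 'eef_rot': array([-3.13977365e+00, -3.58403051e-04,  2.78078161e+00]), 'force': array([-1.20714225, -0.24366169,  0.30920425]), 'wrist_torque': array([-0.00911649,  0.00942039,  0.01034175]), 'opening': 0.09160719534532748}
scene {'intrinsics': [[392.7559, 0.0, 286.5067], [0.0, 392.7559, 208.4443], [0.0, 0.0, 1.0]], 'R': [[-0.5486, 0.836, -0.0143], [0.6623, 0.4241, -0.6176], [-0.5103, -0.3483, -0.7863]], 't': [0.2529, -0.3366, 1.2558]}
top {'intrinsics': [[407.2381, 0.0, 280.3864], [0.0, 407.2381, 214.1172], [0.0, 0.0, 1.0]], 'R': [[0.0059, -0.9993, 0.0357], [-0.9868, -0.0116, -0.1613], [0.1616, -0.0342, -0.9863]], 't': [0.0482, 0.5351, 0.9208]}
wrist {'intrinsics': [[325.1923, 0.0, 280.7282], [0.0, 325.1923, 205.7961], [0.0, 0.0, 1.0]], 'T_tool_cam': [[0.0001, -0.9712, -0.2383, 0.0684], [1.0, 0.0002, -0.0006, 0.0006], [0.0006, -0.2383, 0.9712, -0.1693], [0.0, 0.0, 0.0, 1.0]]}
```

View pics/top0.png

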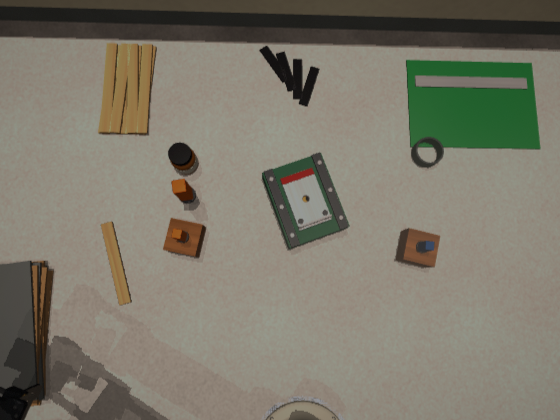

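View pics/scene0.png

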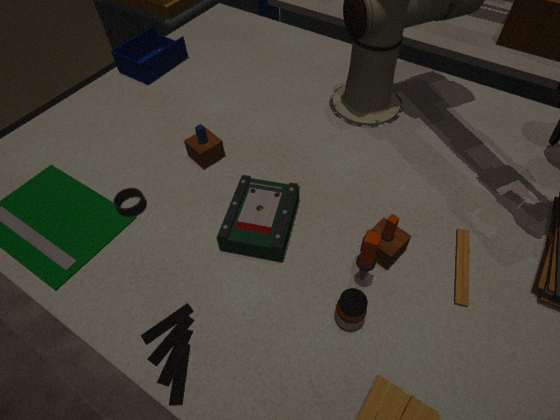

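View pics/wrist0.png

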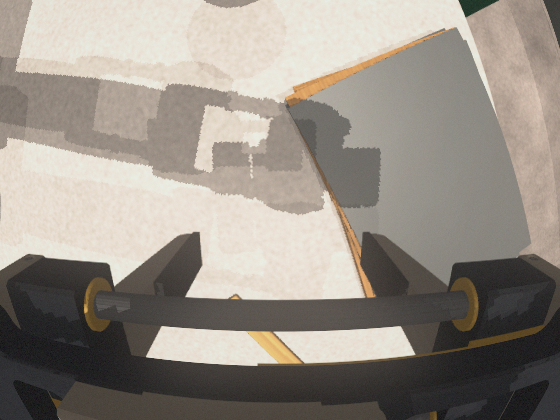

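Run:
```python
from h import *
a=cv2.imread('pics/top0.png');b=cv2.imread('pics/scene0.png')
def cr(im,x,y,w,h,k): return cv2.resize(im[y:y+h,x:x+w],None,fx=k,fy=k,interpolation=cv2.INTER_CUBIC)
A=cr(a,145,135,80,130,4);B=cr(b,320,195,110,143,3.636)
h=min(A.shape[0],B.shape[0]);cv2.imwrite('pics/cd.png',np.hstack([A[:h],B[:h]]))
cv2.imwrite('pics/cp.png',cr(a,255,145,100,110,5.4))
cv2.imwrite('pics/cb.png',np.hstack([cr(a,385,215,70,70,5),cr(b,170,110,70,70,5)]))
```

```text
(no output)
```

View pics/cd.png

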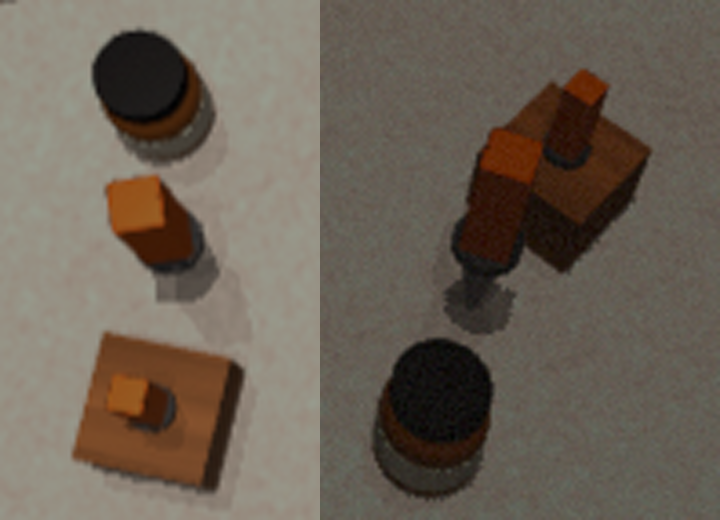

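View pics/cp.png

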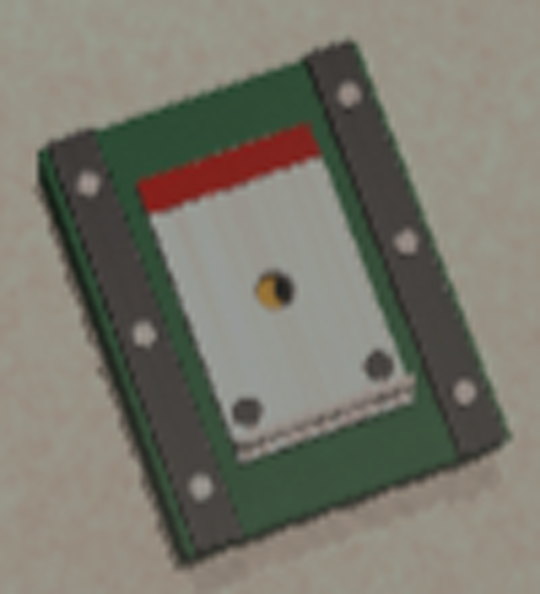

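View pics/cb.png

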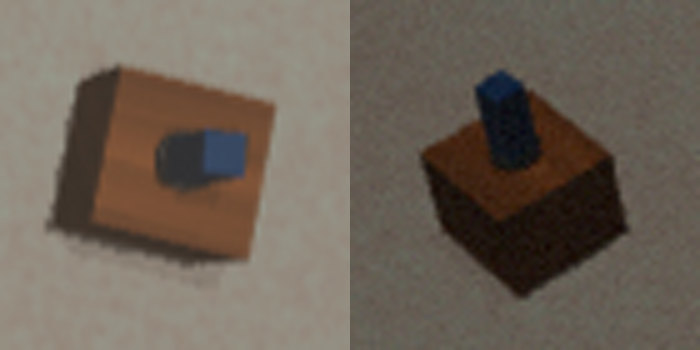

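Run:
```python
from h import *
import pickle
d=pickle.load(open('c0.pkl','rb'));T=d['top'];S=d['scene']
p=lambda n,c,u,v,z:print(n,np.round(at_z(c,u,v,z)*1000,1))
A=lambda x,y:(145+x/4-.4,135+y/4-.4)
B=lambda x,y:(320+x/3.636-.4,195+y/3.636-.4)
p('drift top T',T,*A(129,396),.124)
p('drift top S',S,*B(585-320,88),.124)
for q in [(108,332),(240,362),(208,490),(74,458)]: p('dblk',T,*A(*q),.058)
for q in [(553-320,84),(650-320,152),(580-320,222)]: p('dblkS',S,*B(*q),.058)
C=lambda x,y:(255+x/5.4-.4,145+y/5.4-.4)
p('hole',T,*C(275,290),.065)
for q in [(137,182),(310,124),(412,375),(238,435)]: p('plate',T,*C(*q),.065)
for q in [(40,155),(352,42),(508,435),(185,562)]: p('bed',T,*C(*q),.055)
D=lambda x,y:(385+x/5-.4,215+y/5-.4)
p('bolt T',T,*D(226,154),.106)
p('bolt S',S,170+500/5-30-40.4-.0+0 if 0 else 170+(500-350)/5-.4,110+85/5-.4,.106)
for q in [(120,67),(275,103),(247,260),(93,222)]: p('bblk',T,*D(*q),.058)
p('big',T,*A(138,205),.16)
p('jar',T,*A(138,75),.085)
b=cv2.imread('pics/scene0.png')
cv2.imwrite('pics/cps.png',cv2.resize(b[165:265,210:310],None,fx=6,fy=6,interpolation=cv2.INTER_CUBIC))
cv2.imwrite('pics/hole.png',cv2.resize(cv2.imread('pics/top0.png')[185:213,292:320],None,fx=20,fy=20,interpolation=cv2.INTER_NEAREST))
```

```text
drift top T [476.8 275.8 124. ]
drift top S [478.7 277.6 124. ]
dblk [521.1 304.   58. ]
dblk [504.5 227.8  58. ]
dblk [431.  243.3  58. ]
dblk [448.5 319.6  58. ]
dblkS [434.2 250.2  58. ]
dblkS [449.9 321.4  58. ]
dblkS [518.6 306.1  58. ]
hole [569.1  -4.7  65. ]
plate [616.1  55.2  65. ]
plate [643.3 -20.4  65. ]
plate [532.6 -63.6  65. ]
plate [505.8  11.4  65. ]
bed [630.2  97.5  55. ]
bed [684.1 -40.5  55. ]
bed [ 508.4 -106.6   55. ]
bed [452.2  33.3  55. ]
bolt T [ 458.2 -275.6  106. ]
bolt S [ 457.3 -274.5  106. ]
bblk [ 502.8 -247.1   58. ]
bblk [ 486.6 -319.7   58. ]
bblk [ 413.5 -302.4   58. ]
bblk [ 430.4 -231.2   58. ]
big [572.5 268.  160. ]
jar [666.4 287.9  85. ]
```

View pics/hole.png

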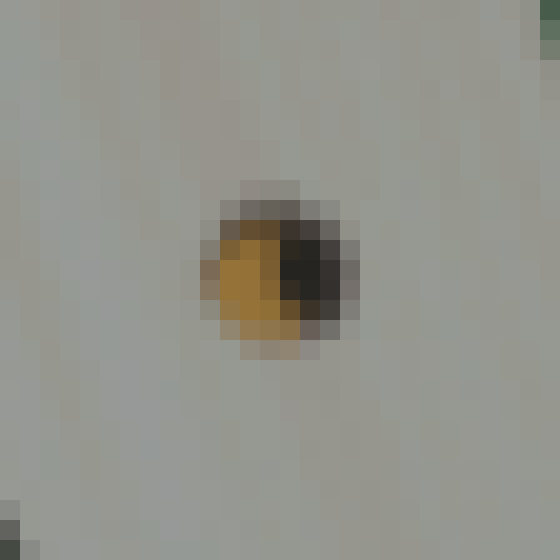

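View pics/cps.png

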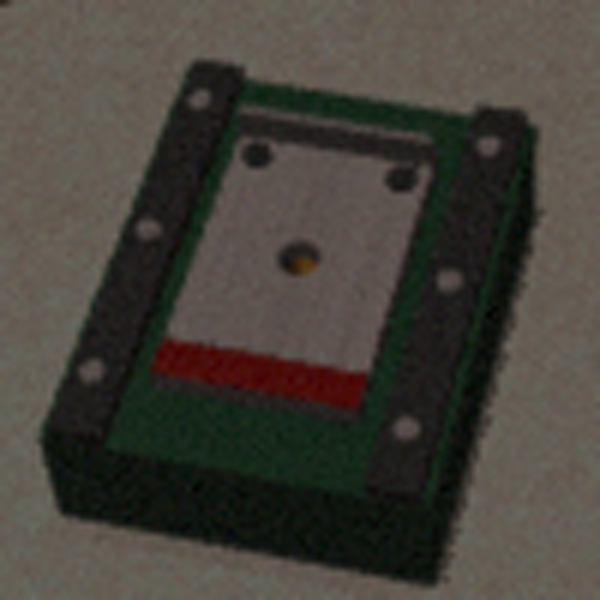

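Candidates for the drift: the orange grip at top-image px (178,235), standing in the wooden block, and the one at px (181,187), larger and standing free. The task means the smaller, and the crop confirms that's the one in the block. Both cameras put it at about (477,276) mm. The blue bolt is at (458,-275). The plate hole is at (569,-5), and the dark crescent shows on the image's right, towards -y. I'll move over the drift.

{"name": "arm_command", "arguments": {
  "plan": [
    [-6,-2.5,0,0,100],
    [-12,-5,0,0,100],
    [-18,-7.5,0,0,100],
    [-24,-10,0,0,100],
    [-30,-12.5,0,0,100]
  ]
}}

```text
t: 0.78
position: [0.4316, 0.322, 0.2145]
eef_rot: [3.141, -0.0, 2.781]
force: [-0.2, 0.9, 0.5]
opening: 0.092
```

{"name": "arm_command", "arguments": {
  "plan": [
    [-4.9,-2.4,0,0,100],
    [-4.9,-2.4,2,0,100],
    [-4.9,-2.4,2,0,100],
    [-4.9,-2.4,2,0,100],
    [-4.9,-2.4,2,0,100]
  ]
}}

```text
t: 1.4
position: [0.4678, 0.2846, 0.1955]
eef_rot: [3.141, 0.001, 2.782]
force: [0.3, 0.4, -0.6]
opening: 0.0918
```

```bash
cat >> h.py <<'E'
from scipy.spatial.transform import Rotation as Ro
def tool(s): return Ro.from_euler('xyz',s['eef_rot']).as_matrix(), np.array(s['position'])
def wray(c,s,u,v):
    K=np.array(c['intrinsics']);T=np.array(c['T_tool_cam']);R,p=tool(s)
    x=(u-K[0,2])/K[0,0];y=(v-K[1,2])/K[1,1];r=np.hypot(x,y)
    d=np.array([np.sin(r)*x/max(r,1e-9),np.sin(r)*y/max(r,1e-9),np.cos(r)])
    return R@T[:3,3]+p, R@T[:3,:3]@d
def w_at_z(c,s,u,v,z):
    o,d=wray(c,s,u,v); return o+d*(z-o[2])/d[2]
def wproj(c,s,X):
    K=np.array(c['intrinsics']);T=np.array(c['T_tool_cam']);R,p=tool(s)
    q=T[:3,:3].T@(R.T@(np.array(X,float)-p)-T[:3,3]); r=np.arctan2(np.hypot(q[0],q[1]),q[2]);h=np.hypot(q[0],q[1])
    return np.array([K[0,2]+K[0,0]*r*q[0]/h,K[1,2]+K[1,1]*r*q[1]/h])
def todelta(s,dW):
    R,_=tool(s); return np.round(R.T@np.array(dW)*100,2)
def wsnap(f):
    import pickle
    s=robot.state();c=snap('wrist',f);pickle.dump((s,c),open('w.pkl','wb'));
    print('t',round(s['t'],2),'pos',np.round(s['position']*1000,1),'rot',np.round(s['eef_rot'],4),'F',np.round(s['force'],1),'op',round(s['opening']*1000,1)); return s,c
E
python3 -c "
from h import *
wsnap('w1.png')"
```

```text
t 1.4 pos [467.8 284.6 195.5] rot [3.1408e+00 1.1000e-03 2.7820e+00] F [ 0.3  0.4 -0.6] op 91.8
```

View pics/w1.png

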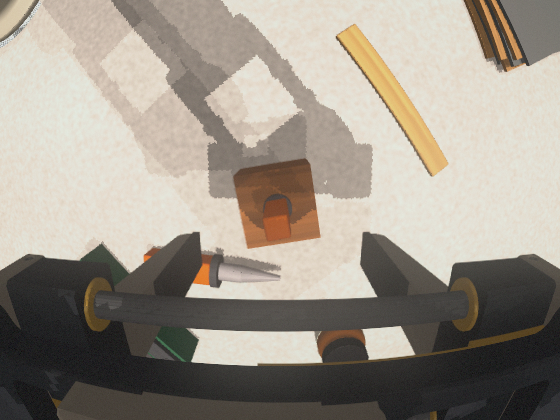

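```bash
python3 -c "
from h import *
snap('top','top1.png')"
```

```text
(no output)
```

View pics/top1.png

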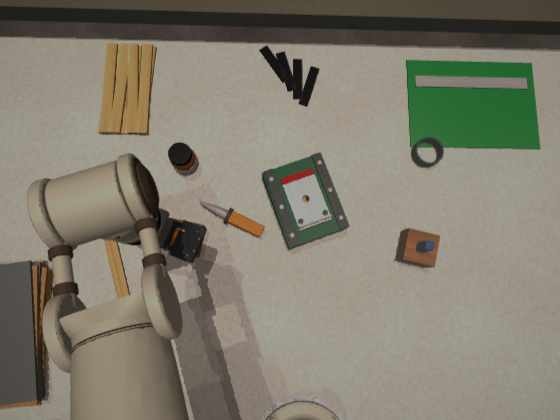

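The larger look-alike was standing free and has toppled: it now lies on the table at px (233,218), clear of the bed. I don't need it, and the plate and listed bystanders haven't moved. Next I'll measure the drift's grip.

```bash
python3 -c "
from h import *
a=cv2.imread('pics/w1.png');cv2.imwrite('pics/w1c.png',cv2.resize(a[150:255,225:330],None,fx=5.6,fy=5.6,interpolation=cv2.INTER_CUBIC))"
```

```text
(no output)
```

View pics/w1c.png

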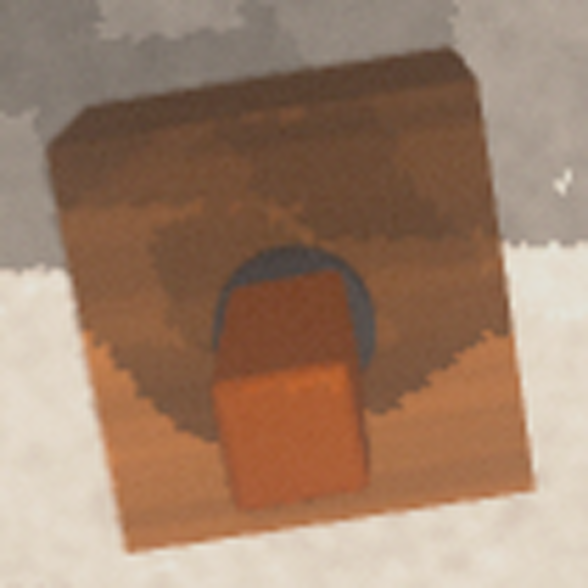

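```bash
python3 -c "
from h import *
import pickle
s,c=pickle.load(open('w.pkl','rb'))
P=[(213,384),(357,362),(369,486),(240,510)]
W=np.array([w_at_z(c,s,225+x/5.6-.4,150+y/5.6-.4,.124) for x,y in P])*1000
print(W.round(1),W.mean(0).round(1))
e=[W[1]-W[0],W[2]-W[3],W[0]-W[3],W[1]-W[2]]
for q in e: print(np.linalg.norm(q).round(1),np.degrees(np.arctan2(q[1],q[0])).round(1))
B=[(127,552),(535,490),(480,80),(60,150)]
W=np.array([w_at_z(c,s,225+x/5.6-.4,150+y/5.6-.4,.058) for x,y in B])*1000
print(W.round(1),W.mean(0).round(1))
R,_=tool(s);print('tool y ang',np.degrees(np.arctan2(R[1,1],R[0,1])))
print(todelta(s,[.477-.4678,.2752-.2846,0]))
"
```

```text
[[463.6 271.8 124. ]
 [467.6 291.5 124. ]
 [485.1 286.8 124. ]
 [482.1 268.6 124. ]] [474.6 279.7 124. ]
20.0 78.4
18.4 80.6
18.8 170.2
18.1 165.1
[[504.  235.4  58. ]
 [518.7 308.3  58. ]
 [446.1 323.3  58. ]
 [432.  252.1  58. ]] [475.2 279.8  58. ]
tool y ang 69.39921526723296
[-1.19 -0.56  0.  ]
```

{"name": "arm_command", "arguments": {
  "plan": [
    [-1,-0.3,1,-0.16,100],
    [-1,-0.3,4,-0.16,100],
    [-1,-0.3,8,-0.16,100],
    [-1,-0.3,11.7,-0.16,100],
    [-1,-0.3,11.7,-0.16,70]
  ]
}}

```text
t: 2.12
position: [0.4735, 0.277, 0.075]
eef_rot: [-3.138, -0.006, 2.941]
force: [-0.9, -0.4, -0.5]
opening: 0.084
```

```bash
python3 -c "
from h import *
wsnap('w2.png')"
```

```text
t 2.12 pos [473.5 277.   75. ] rot [-3.1385 -0.0055  2.9413] F [-0.9 -0.4 -0.5] op 84.0
```

View pics/w2.png

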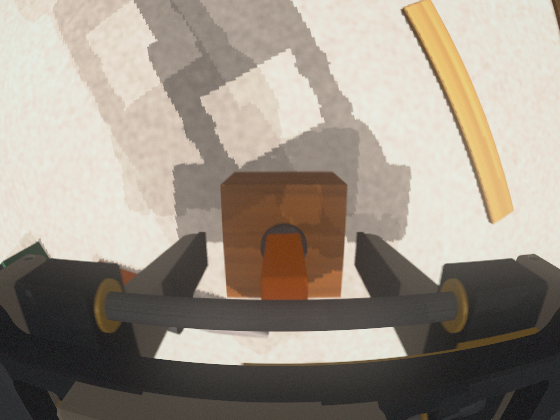

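{"name": "arm_command", "arguments": {
  "plan": [
    [-0.2,0.1,0,0,40],
    [-0.2,0.1,0,0,20],
    [-0.2,0.1,0,0,10],
    [-0.2,0.1,0,0,10],
    [-0.2,0.1,0,0,10]
  ],
  "force": 50
}}

```text
t: 2.8
position: [0.4783, 0.2782, 0.0777]
eef_rot: [3.142, 0.0, 2.941]
force: [0.1, 0.3, 0.1]
opening: 0.03
```

{"name": "arm_command", "arguments": {
  "plan": [
    [0,0,0,0,10],
    [0,0,0,0,10],
    [0,0,0,0,10],
    [0,0,0,0,10],
    [0,0,0,0,10]
  ]
}}

```text
t: 3.42
position: [0.4782, 0.2781, 0.0776]
eef_rot: [-3.141, -0.0, 2.941]
force: [-0.0, -0.2, 0.7]
opening: 0.0199
```

{"name": "arm_command", "arguments": {
  "plan": [
    [0,0,-4,0,10],
    [0,0,-9,0,10],
    [-3,-5,-9,0,10],
    [-6,-10,-9,0,10],
    [-9,-15,-9,0,10]
  ]
}}

```text
t: 4.05
position: [0.5366, 0.1118, 0.1672]
eef_rot: [3.141, -0.0, 2.941]
force: [1.3, 0.1, -2.7]
opening: 0.02
```

{"name": "arm_command", "arguments": {
  "plan": [
    [-3,-4,0,0,10],
    [-6,-8,0,0,10],
    [-8,-11,0,0,10],
    [-8,-11,1,0,10],
    [-8,-11,1,0,10]
  ]
}}

```text
t: 4.68
position: [0.5916, -0.0097, 0.1557]
eef_rot: [3.141, -0.004, 2.941]
force: [-0.9, 0.5, -1.6]
opening: 0.0196
```

```bash
python3 -c "
from h import *
wsnap('w3.png')"
```

```text
t 4.67 pos [591.6  -9.7 155.7] rot [ 3.141  -0.0039  2.9407] F [-0.9  0.5 -1.6] op 19.6
```

View pics/w3.png

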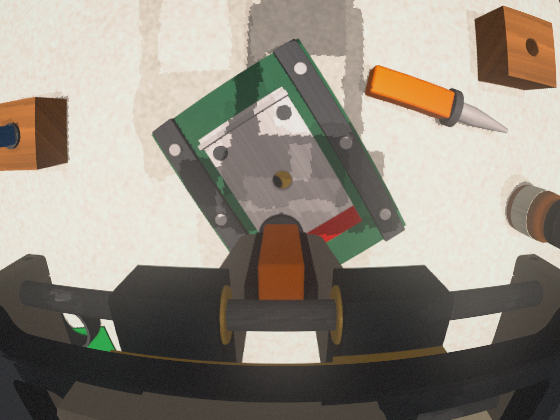

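```bash
python3 -c "
from h import *
a=cv2.imread('pics/w3.png');cv2.imwrite('pics/w3c.png',cv2.resize(a[160:200,262:302],None,fx=15,fy=15,interpolation=cv2.INTER_CUBIC))
cv2.imwrite('pics/w3d.png',cv2.resize(a[30:270,140:420],None,fx=2.5,fy=2.5,interpolation=cv2.INTER_CUBIC))"
```

```text
(no output)
```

View pics/w3c.png

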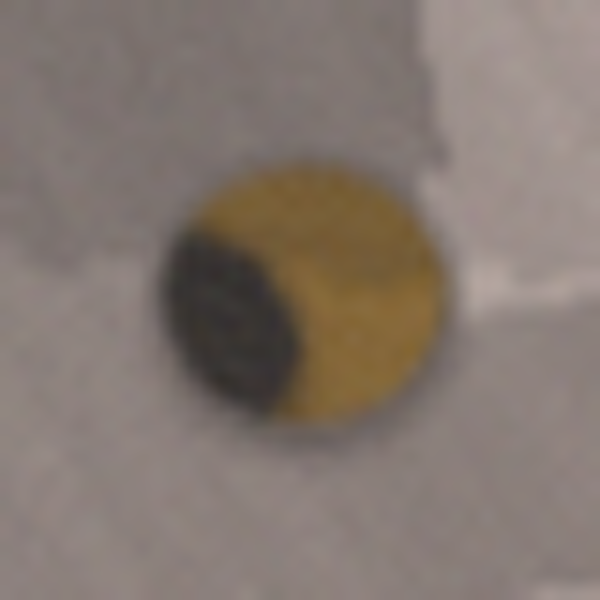

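View pics/w3d.png

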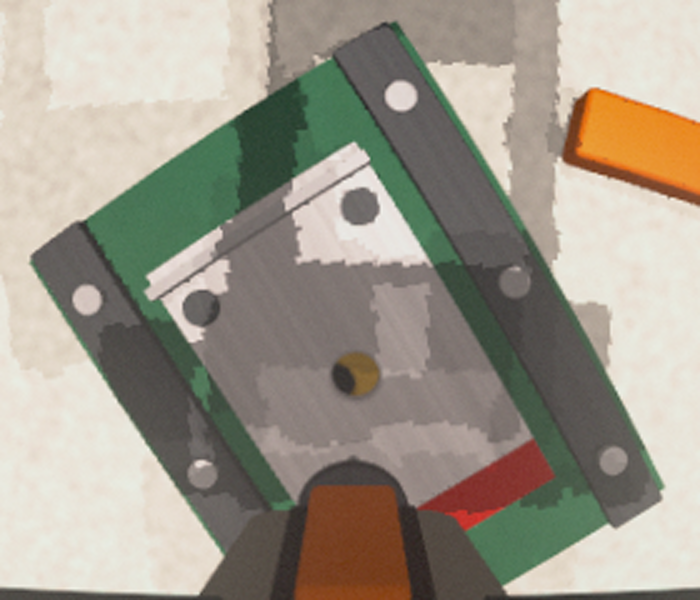

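```bash
python3 -c "
from h import *
import pickle
from scipy.optimize import least_squares as LS
s,c=pickle.load(open('w.pkl','rb'))
f=lambda x,y,z:w_at_z(c,s,262+(x+.5)/15-.5,160+(y+.5)/15-.5,z)[:2]*1000
rim=[(165,270),(185,225),(240,175),(310,155),(390,180),(440,240),(450,300),(425,375),(370,415),(315,430),(265,420),(210,385),(175,335)]
W=np.array([f(x,y,.065) for x,y in rim])
r=LS(lambda p:np.hypot(*(W-p[:2]).T)-p[2],[569,-5,8]);print('plate',r.x.round(2),np.abs(r.fun).max().round(2))
arc=[(200,232),(235,243),(265,265),(285,300),(297,335),(297,365),(288,395),(275,415)]
A=np.array([f(x,y,.055) for x,y in arc])
q=LS(lambda p:np.hypot(*(A-p[:2]).T)-8,r.x[:2]+[0,-9]);print('bed',q.x.round(2),q.fun.round(2),(q.x-r.x[:2]).round(2),np.hypot(*(q.x-r.x[:2])))
T=pickle.load(open('c0.pkl','rb'))['top']
print(proj(T,[*r.x[:2]/1000,.065]),proj(T,[*q.x/1000,.055]))
"
```

```text
plate [565.32  -2.48   7.56] 0.31
bed [568.72 -12.1 ] [-0.4  -0.02  0.21  0.12  0.21  0.12 -0.1  -0.38] [ 3.4  -9.62] 10.198271278804947
[304.57893769 199.86190883] [308.24584369 199.32948501]
```

```bash
python3 -c "
from h import *
import pickle
d=pickle.load(open('c0.pkl','rb'));S=d['scene']
print(at_z(S,210+299/6-.4,165+259/6-.4,.065)*1000)
s,c=pickle.load(open('w.pkl','rb'))
# collar/grip in wrist: expected pixel of TCP-axis points
for z in (.0,.069-.05): print(z)
R,p=tool(s)
for h,n in ((.0696-.056,'collar top'),(.0696-.05,'collar bot')): print(n,wproj(c,s,p+R@np.array([0,0,h])))
print([wproj(c,s,p+R@np.array([a,0,.0196])).round(1) for a in (.014,)], wproj(c,s,p+R@np.array([0,.014,.0196])))
a=cv2.imread('pics/w3.png');cv2.imwrite('pics/w3e.png',cv2.resize(a[205:265,240:320],None,fx=9,fy=9,interpolation=cv2.INTER_CUBIC))
"
```

```text
[568.78041504  -3.67572409  65.        ]
0.0
0.019000000000000003
collar top [279.56155826 243.82667681]
collar bot [279.59687181 240.42778585]
[array([279.6, 218.6])] [302.27457896 240.38026571]
```

View pics/w3e.png

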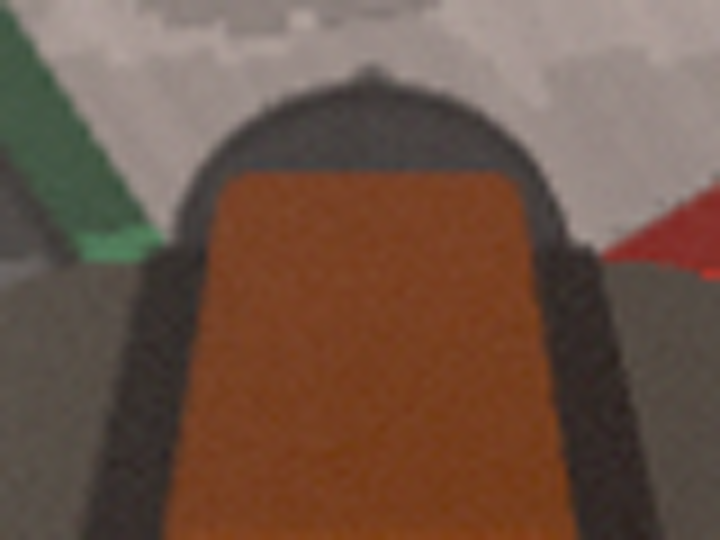

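{"name": "arm_command", "arguments": {
  "plan": [
    [2.14,-0.25,0,0,10],
    [2.14,-0.25,1.4,0,10],
    [2.14,-0.25,1.4,0,10],
    [2.14,-0.25,1.4,0,10],
    [2.14,-0.25,1.4,0,10]
  ]
}}

```text
t: 5.35
position: [0.5721, -0.0087, 0.1439]
eef_rot: [-3.142, 0.001, 2.941]
force: [-0.4, 0.3, -2.3]
opening: 0.02
```

```bash
cat >> h.py <<'E'
def st(tx,ty):
    s=robot.state();p=s['position']*1000
    print('t',round(s['t'],2),'pos',np.round(p,2),'F',np.round(s['force'],1),'M',np.round(s['wrist_torque'],2),'tip z',round(p[2]-69.6,1),'err',np.round([tx-p[0],ty-p[1]],1),'tool cm',todelta(s,[(tx-p[0])/1000,(ty-p[1])/1000,0]))
E
python3 -c "
from h import *
st(570.1,-7.9)"
```

```text
t 5.35 pos [572.1   -8.72 143.93] F [-0.4  0.3 -2.3] M [ 0.01  0.06 -0.01] tip z 74.3 err [-2.   0.8] tool cm [ 0.21  0.04 -0.  ]
```

{"name": "arm_command", "arguments": {
  "plan": [
    [0.2,0.05,0,0,10],
    [0.2,0.05,0.5,0,10],
    [0.2,0.05,0.9,0,10],
    [0.2,0.05,1.2,0,10],
    [0.2,0.05,1.2,0,10]
  ]
}}

```text
t: 5.98
position: [0.5694, -0.0078, 0.1311]
eef_rot: [3.142, -0.001, 2.941]
force: [0.5, -0.3, -2.1]
opening: 0.0199
```

```bash
python3 -c "
from h import *
st(570.1,-7.9)"
```

```text
t 5.97 pos [569.38  -7.75 131.13] F [ 0.5 -0.3 -2.1] M [ 0.01  0.08 -0.  ] tip z 61.5 err [ 0.7 -0.1] tool cm [-0.07 -0.   -0.  ]
```

{"name": "arm_command", "arguments": {
  "plan": [
    [-0.05,0,0.2,0,10],
    [-0.05,0,0.4,0,10],
    [-0.05,0,0.6,0,10],
    [-0.05,0,0.8,0,10],
    [-0.05,0,0.8,0,10]
  ]
}}

```text
t: 6.6
position: [0.57, -0.0079, 0.1233]
eef_rot: [-3.142, -0.0, 2.941]
force: [-0.6, 0.3, -2.9]
opening: 0.02
```

```bash
python3 -c "
from h import *
st(570.1,-7.9)"
```

```text
t 6.6 pos [569.99  -7.89 123.34] F [-0.6  0.3 -2.9] M [ 0.03  0.05 -0.01] tip z 53.7 err [ 0.1 -0. ] tool cm [-0.01  0.   -0.  ]
```

Tip at z 53.7 mm, below the bed top (55), with no contact force, so it has found the bed hole. Now I'll work it down, leaning towards the bed hole.

{"name": "arm_command", "arguments": {
  "plan": [
    [-0.01,-0.02,0.15,0,10],
    [-0.03,-0.05,0.3,0,10],
    [-0.04,-0.07,0.45,0,10],
    [-0.06,-0.1,0.6,0,10],
    [-0.06,-0.1,0.6,0,10]
  ]
}}

```text
t: 7.22
position: [0.5705, -0.0083, 0.1178]
eef_rot: [3.14, -0.0, 2.941]
force: [-1.5, 4.5, 1.7]
opening: 0.0197
```

```bash
python3 -c "
from h import *
st(571.6,-12.1)"
```

```text
t 7.22 pos [570.52  -8.32 117.78] F [-1.5  4.5  1.7] M [1.02 0.35 0.01] tip z 48.2 err [ 1.1 -3.8] tool cm [-0.18 -0.35 -0.  ]
```

{"name": "arm_command", "arguments": {
  "plan": [
    [-0.02,-0.03,0.12,0,10],
    [-0.04,-0.06,0.25,0,10],
    [-0.05,-0.09,0.37,0,10],
    [-0.06,-0.12,0.5,0,10],
    [-0.06,-0.12,0.5,0,10]
  ]
}}

```text
t: 7.85
position: [0.571, -0.009, 0.1132]
eef_rot: [3.139, -0.0, 2.941]
force: [-2.7, 6.8, 4.1]
opening: 0.02
```

```bash
python3 -c "
from h import *
st(571.6,-12.1)"
```

```text
t 7.85 pos [571.04  -9.01 113.23] F [-2.7  6.8  4.1] M [ 1.57  0.48 -0.08] tip z 43.6 err [ 0.6 -3.1] tool cm [-0.12 -0.29 -0.  ]
```

{"name": "arm_command", "arguments": {
  "plan": [
    [-0.03,-0.05,0.12,0,10],
    [-0.06,-0.09,0.25,0,10],
    [-0.08,-0.13,0.37,0,10],
    [-0.1,-0.17,0.5,0,10],
    [-0.1,-0.17,0.5,0,10]
  ]
}}

```text
t: 8.48
position: [0.5714, -0.0103, 0.1079]
eef_rot: [3.138, -0.001, 2.941]
force: [-2.3, 8.0, 3.2]
opening: 0.0194
```

```bash
python3 -c "
from h import *
st(571.6,-12.1)"
```

```text
t 8.47 pos [571.42 -10.25 107.9 ] F [-2.3  8.   3.2] M [ 1.9   0.47 -0.05] tip z 38.3 err [ 0.2 -1.8] tool cm [-0.05 -0.18 -0.  ]
```

{"name": "arm_command", "arguments": {
  "plan": [
    [-0.01,-0.04,0.15,0,10],
    [-0.02,-0.07,0.3,0,10],
    [-0.03,-0.1,0.45,0,10],
    [-0.04,-0.12,0.6,0,10],
    [-0.04,-0.12,0.6,0,10]
  ]
}}

```text
t: 9.1
position: [0.5718, -0.0115, 0.102]
eef_rot: [3.138, -0.001, 2.941]
force: [-1.3, 9.4, 4.0]
opening: 0.0194
```

```bash
python3 -c "
from h import *
st(571.6,-12.1)"
```

```text
t 9.1 pos [571.77 -11.47 101.96] F [-1.3  9.4  4. ] M [ 2.02  0.35 -0.  ] tip z 32.4 err [-0.2 -0.6] tool cm [ 0.   -0.07 -0.  ]
```

{"name": "arm_command", "arguments": {
  "plan": [
    [0,0,0.1,0,10],
    [0,-0.01,0.2,0,10],
    [0,-0.02,0.35,0,10],
    [0,-0.03,0.5,0,10],
    [0,-0.03,0.5,0,10]
  ]
}}

```text
t: 9.72
position: [0.5718, -0.0118, 0.0967]
eef_rot: [3.138, -0.0, 2.941]
force: [-0.1, 7.2, 1.3]
opening: 0.0196
```

```bash
python3 -c "
from h import *
st(571.6,-12.1)"
```

```text
t 9.72 pos [571.82 -11.83  96.74] F [-0.1  7.2  1.3] M [1.9  0.08 0.01] tip z 27.1 err [-0.2 -0.3] tool cm [ 0.02 -0.03 -0.  ]
```

{"name": "arm_command", "arguments": {
  "plan": [
    [0,0,0.1,0,10],
    [0,0,0.2,0,10],
    [0,0,0.3,0,10],
    [0,0,0.4,0,10],
    [0,0,0.4,0,10]
  ]
}}

```text
t: 10.35
position: [0.5721, -0.0123, 0.0931]
eef_rot: [3.139, 0.001, 2.941]
force: [-1.7, 7.9, 2.9]
opening: 0.0199
```

```bash
python3 -c "
from h import *
st(571.6,-12.1)"
```

```text
t 10.35 pos [572.09 -12.27  93.11] F [-1.7  7.9  2.9] M [1.69 0.19 0.  ] tip z 23.5 err [-0.5  0.2] tool cm [ 0.05  0.01 -0.  ]
```

{"name": "arm_command", "arguments": {
  "plan": [
    [0,0,0.1,0,10],
    [0,0,0.2,0,10],
    [0,0,0.3,0,10],
    [0,0,0.4,0,10],
    [0,0,0.4,0,10]
  ]
}}

```text
t: 10.98
position: [0.5722, -0.0126, 0.0892]
eef_rot: [3.139, 0.001, 2.941]
force: [0.3, 6.9, 3.3]
opening: 0.0194
```

```bash
python3 -c "
from h import *
st(571.6,-12.1)"
```

```text
t 10.97 pos [572.23 -12.62  89.22] F [0.3 6.9 3.3] M [ 1.47  0.14 -0.03] tip z 19.6 err [-0.6  0.5] tool cm [0.07 0.04 0.  ]
```

{"name": "arm_command", "arguments": {
  "plan": [
    [0,0,0.1,0,10],
    [0,0,0.2,0,10],
    [0,0,0.3,0,10],
    [0,0,0.4,0,10],
    [0,0,0.4,0,10]
  ]
}}

```text
t: 11.6
position: [0.5723, -0.0127, 0.0852]
eef_rot: [3.14, 0.001, 2.941]
force: [-0.9, 6.3, 3.3]
opening: 0.0201
```

```bash
python3 -c "
from h import *
st(571.6,-12.1)"
```

```text
t 11.6 pos [572.26 -12.67  85.24] F [-0.9  6.3  3.3] M [ 1.34  0.16 -0.05] tip z 15.6 err [-0.7  0.6] tool cm [0.08 0.04 0.  ]
```

{"name": "arm_command", "arguments": {
  "plan": [
    [0,0,0.03,0,10],
    [0,0,0.06,0,10],
    [0,0,0.09,0,10],
    [0,0,0.12,0,10],
    [0,0,0.12,0,10]
  ]
}}

```text
t: 12.22
position: [0.5723, -0.0127, 0.0844]
eef_rot: [3.14, 0.001, 2.941]
force: [-2.1, 6.3, 5.3]
opening: 0.0196
```

```bash
python3 -c "
from h import *
st(571.6,-12.1)
wsnap('w4.png')"
```

```text
t 12.22 pos [572.29 -12.68  84.44] F [-2.1  6.3  5.3] M [ 1.39  0.4  -0.05] tip z 14.8 err [-0.7  0.6] tool cm [ 0.08  0.04 -0.  ]
t 12.22 pos [572.3 -12.7  84.4] rot [3.1397e+00 1.1000e-03 2.9409e+00] F [-2.1  6.3  5.3] op 19.6
```

View pics/w4.png

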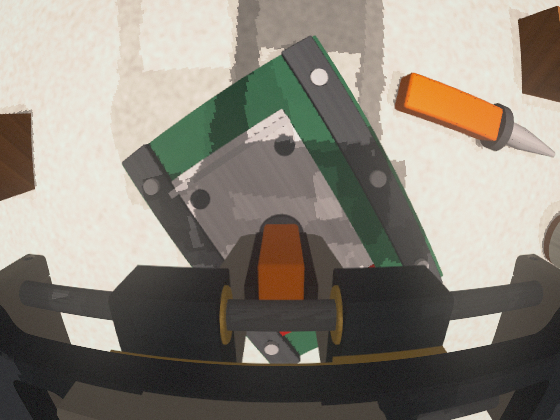

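{"name": "arm_command", "arguments": {
  "plan": [
    [0,0,0.05,0,10],
    [0,0,0.1,0,10],
    [0,0,0.15,0,10],
    [0,0,0.15,0,10],
    [0,0,0.15,0,10]
  ]
}}

```text
t: 12.9
position: [0.5724, -0.0128, 0.0843]
eef_rot: [3.14, 0.001, 2.941]
force: [-5.0, 6.1, 13.2]
opening: 0.0198
```

```bash
python3 -c "
from h import *
st(571.6,-12.1)"
```

```text
t 12.9 pos [572.44 -12.77  84.31] F [-5.   6.1 13.2] M [1.52 1.2  0.01] tip z 14.7 err [-0.8  0.7] tool cm [ 0.1   0.05 -0.  ]
```

{"name": "arm_command", "arguments": {
  "plan": [
    [0,0.04,-0.15,0,10],
    [0,0.08,-0.2,0,10],
    [0,0.1,-0.25,0,10],
    [0,0.1,-0.25,0,10],
    [0,0.1,-0.25,0,10]
  ]
}}

```text
t: 13.52
position: [0.5723, -0.0127, 0.0845]
eef_rot: [3.141, 0.001, 2.941]
force: [1.7, 4.3, 1.7]
opening: 0.0198
```

```bash
python3 -c "
from h import *
st(571.6,-12.1)"
```

```text
t 13.53 pos [572.26 -12.66  84.51] F [1.7 4.3 1.7] M [ 1.01 -0.27  0.03] tip z 14.9 err [-0.7  0.6] tool cm [ 0.08  0.04 -0.  ]
```

{"name": "arm_command", "arguments": {
  "plan": [
    [0,0.05,0,0,10],
    [0,0.1,-0.05,0,10],
    [0,0.15,-0.1,0,10],
    [0,0.2,-0.1,0,10],
    [0,0.2,-0.1,0,10]
  ]
}}

```text
t: 14.15
position: [0.572, -0.0123, 0.0849]
eef_rot: [-3.139, 0.0, 2.941]
force: [2.6, -5.3, -6.7]
opening: 0.0197
```

```bash
python3 -c "
from h import *
st(571.6,-12.1)"
```

```text
t 14.15 pos [572.05 -12.28  84.86] F [ 2.6 -5.3 -6.7] M [-1.07 -0.6  -0.  ] tip z 15.3 err [-0.4  0.2] tool cm [ 0.05  0.01 -0.  ]
```

{"name": "arm_command", "arguments": {
  "plan": [
    [0,-0.08,0,0,10],
    [0,-0.08,0,0,10],
    [0,-0.08,-0.3,0,10],
    [0,-0.08,-0.7,0,10],
    [0,-0.08,-0.9,0,10]
  ]
}}

```text
t: 14.78
position: [0.5719, -0.0117, 0.0947]
eef_rot: [-3.141, -0.001, 2.941]
force: [0.7, -2.4, -2.9]
opening: 0.0202
```

```bash
python3 -c "
from h import *
st(571.6,-12.1)"
```

```text
t 14.78 pos [571.86 -11.68  94.72] F [ 0.7 -2.4 -2.9] M [-0.59 -0.26  0.03] tip z 25.1 err [-0.3 -0.4] tool cm [ 0.02 -0.05  0.  ]
```

{"name": "arm_command", "arguments": {
  "plan": [
    [0,-0.06,-0.6,0,10],
    [0,-0.06,-2,0,10],
    [0,-0.06,-4,0,10],
    [0,-0.06,-7,0,10],
    [0,-0.06,-7.5,0,10]
  ]
}}

```text
t: 15.4
position: [0.5734, -0.012, 0.1726]
eef_rot: [3.141, 0.005, 2.941]
force: [0.1, -0.3, -2.6]
opening: 0.0199
```

```bash
python3 -c "
from h import *
st(478.2,278.1)"
```

```text
t 15.4 pos [573.4  -12.05 172.56] F [ 0.1 -0.3 -2.6] M [0.05 0.03 0.03] tip z 103.0 err [-95.2 290.1] tool cm [15.11 26.54 -0.06]
```

{"name": "arm_command", "arguments": {
  "plan": [
    [2.5,4.5,0,0,10],
    [5,9,0,0,10],
    [7.7,13.5,0,0,10],
    [10.4,18,0,0,10],
    [13,22.5,0,0,10]
  ]
}}

```text
t: 16.02
position: [0.4878, 0.2358, 0.1686]
eef_rot: [-3.141, -0.002, 2.941]
force: [0.2, -0.2, -2.3]
opening: 0.0195
```

{"name": "arm_command", "arguments": {
  "plan": [
    [2,4,0,0,10],
    [2,4,2,0,10],
    [2,4,3,0,10],
    [2,4,3,0,10],
    [2,4,3,0,10]
  ]
}}

```text
t: 16.65
position: [0.4783, 0.277, 0.1399]
eef_rot: [3.141, 0.0, 2.94]
force: [-0.6, 0.4, -2.1]
opening: 0.0199
```

```bash
python3 -c "
from h import *
st(478.2,278.1);wsnap('w5.png')"
```

```text
t 16.65 pos [478.31 277.04 139.87] F [-0.6  0.4 -2.1] M [ 0.03 -0.    0.04] tip z 70.3 err [-0.1  1.1] tool cm [0.03 0.1  0.  ]
t 16.65 pos [478.3 277.  139.9] rot [3.1413e+00 4.0000e-04 2.9398e+00] F [-0.6  0.4 -2.1] op 19.9
```

View pics/w5.png

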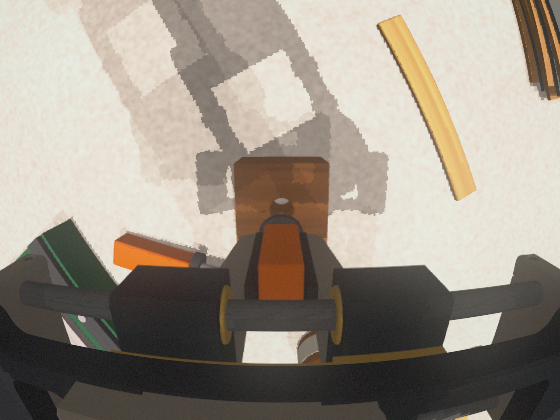

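{"name": "arm_command", "arguments": {
  "plan": [
    [0.02,0.1,0,0,10],
    [0.02,0.1,0.8,0,10],
    [0.02,0.1,1.6,0,10],
    [0.02,0.1,2.5,0,10],
    [0.02,0.1,2.7,0,10]
  ]
}}

```text
t: 17.32
position: [0.477, 0.2782, 0.1111]
eef_rot: [-3.141, -0.002, 2.941]
force: [0.3, -0.9, -2.2]
opening: 0.0196
```

```bash
python3 -c "
from h import *
st(478.2,278.1)"
```

```text
t 17.32 pos [477.03 278.2  111.09] F [ 0.3 -0.9 -2.2] M [0.   0.01 0.03] tip z 41.5 err [ 1.2 -0.1] tool cm [-0.12  0.01 -0.  ]
```

{"name": "arm_command", "arguments": {
  "plan": [
    [-0.05,0,0.6,0,10],
    [-0.08,0,1.4,0,10],
    [-0.08,0,2.2,0,10],
    [-0.08,0,2.9,0,10],
    [-0.08,0,3.2,0,10]
  ]
}}

```text
t: 17.95
position: [0.4782, 0.2782, 0.0797]
eef_rot: [-3.141, -0.001, 2.941]
force: [-0.1, -0.2, -1.9]
opening: 0.0195
```

```bash
python3 -c "
from h import *
st(478.2,278.1)"
```

```text
t 17.95 pos [478.24 278.18  79.67] F [-0.1 -0.2 -1.9] M [0.04 0.05 0.02] tip z 10.1 err [-0.  -0.1] tool cm [ 0.   -0.01  0.  ]
```

{"name": "arm_command", "arguments": {
  "plan": [
    [0,0,0.1,0,10],
    [0,0,0.2,0,10],
    [0,0,0.22,0,10],
    [0,0,0.22,0,10],
    [0,0,0.22,0,30]
  ]
}}

```text
t: 18.58
position: [0.4791, 0.2784, 0.0787]
eef_rot: [3.141, 0.001, 2.941]
force: [0.2, -0.8, 0.1]
opening: 0.0265
```

{"name": "arm_command", "arguments": {
  "plan": [
    [0,0,0,0,60],
    [0,0,0,0,70],
    [0,0,0,0,70],
    [0,0,0,0,70],
    [0,0,-1,0,70]
  ]
}}

```text
t: 19.2
position: [0.4778, 0.2781, 0.0877]
eef_rot: [-3.141, -0.002, 2.941]
force: [0.6, -0.2, 0.3]
opening: 0.0641
```

{"name": "arm_command", "arguments": {
  "plan": [
    [0,0,-5,0,90],
    [0,0,-10,0,90],
    [0,0,-13,0,90],
    [0,0,-13,0,90],
    [0,0,-13,0,90]
  ]
}}

```text
t: 19.82
position: [0.478, 0.2781, 0.2171]
eef_rot: [-3.141, -0.001, 2.941]
force: [0.7, 0.4, -1.0]
opening: 0.0826
```

```bash
python3 -c "
from h import *
st(458,-275.3);wsnap('w6.png')"
```

```text
t 19.82 pos [477.99 278.08 217.13] F [ 0.7  0.4 -1. ] M [ 0.03  0.03 -0.02] tip z 147.5 err [ -20.  -553.4] tool cm [-9.080e+00 -5.463e+01  3.000e-02]
t 19.82 pos [478.  278.1 217.1] rot [-3.1408e+00 -1.5000e-03  2.9408e+00] F [ 0.7  0.4 -1. ] op 82.6
```

View pics/w6.png

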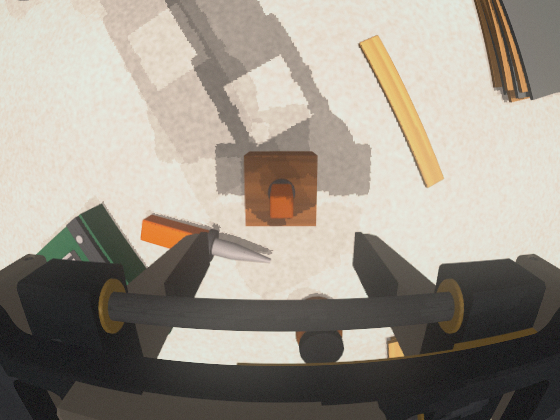

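{"name": "arm_command", "arguments": {
  "plan": [
    [-0.9,-5.5,0,0,90],
    [-1.8,-11,0,0,90],
    [-2.7,-16.5,0,0,90],
    [-3.6,-22,0,0,90],
    [-4.5,-27.5,0,0,90]
  ]
}}

```text
t: 20.5
position: [0.4666, -0.0016, 0.2165]
eef_rot: [3.141, -0.003, 2.941]
force: [1.9, -0.9, -0.3]
opening: 0.0825
```

{"name": "arm_command", "arguments": {
  "plan": [
    [-0.9,-5.5,0,0,90],
    [-1.8,-11,0,0,90],
    [-2.7,-16.5,0,0,90],
    [-3.6,-22,0,0,90],
    [-4.5,-26.5,0,0,90]
  ]
}}

```text
t: 21.12
position: [0.4579, -0.2703, 0.2163]
eef_rot: [3.14, -0.003, 2.94]
force: [-0.6, 1.0, -0.5]
opening: 0.0829
```

{"name": "arm_command", "arguments": {
  "plan": [
    [0,-0.5,1,0,90],
    [0,-0.5,2,0,90],
    [0,-0.5,2,0,90],
    [0,-0.5,2,0,90],
    [0,-0.5,2,0,90]
  ]
}}

```text
t: 21.75
position: [0.4585, -0.2732, 0.1987]
eef_rot: [-3.141, 0.001, 2.942]
force: [-0.5, -0.2, 0.1]
opening: 0.0828
```

```bash
python3 -c "
from h import *
st(458,-275.3);wsnap('w7.png')
a=cv2.imread('pics/w7.png');cv2.imwrite('pics/w7c.png',cv2.resize(a[140:260,220:340],None,fx=5,fy=5,interpolation=cv2.INTER_CUBIC))"
```

```text
t 21.75 pos [ 458.51 -273.21  198.71] F [-0.5 -0.2  0.1] M [-0.03  0.03 -0.01] tip z 129.1 err [-0.5 -2.1] tool cm [ 0.01 -0.22  0.  ]
t 21.75 pos [ 458.5 -273.2  198.7] rot [-3.1411e+00  8.0000e-04  2.9419e+00] F [-0.5 -0.2  0.1] op 82.8
```

View pics/w7.png

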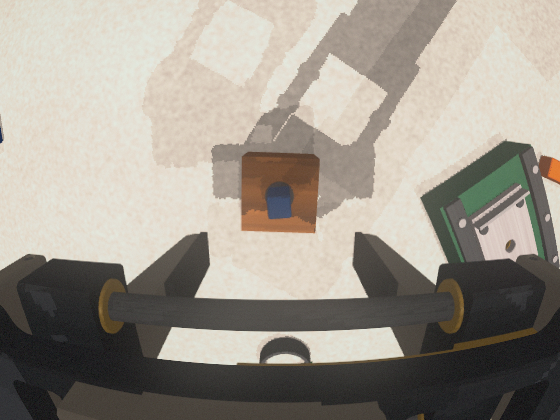

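View pics/w7c.png

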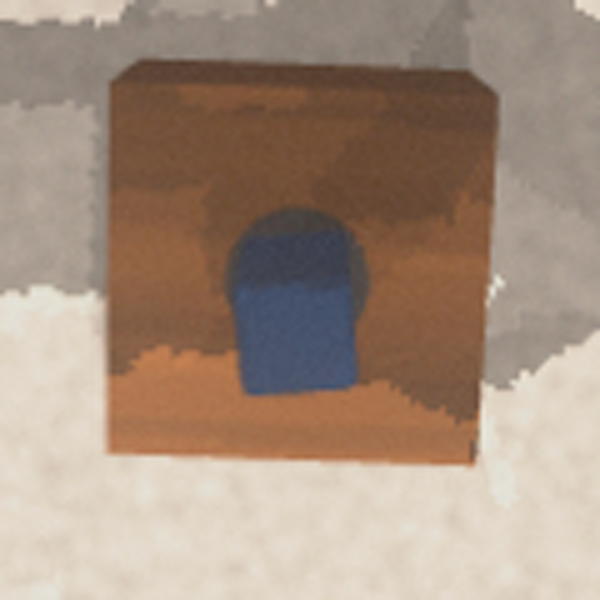

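```bash
python3 -c "
from h import *
import pickle
s,c=pickle.load(open('w.pkl','rb'))
P=[(237,288),(352,285),(356,386),(243,394)]
W=np.array([w_at_z(c,s,220+x/5-.4,140+y/5-.4,.106) for x,y in P])*1000
print(W.round(1),W.mean(0).round(1))
for q in [W[1]-W[0],W[2]-W[3],W[0]-W[3],W[1]-W[2]]: print(np.linalg.norm(q).round(1),np.degrees(np.arctan2(q[1],q[0])).round(1))
R,_=tool(s);print('tool y ang',np.degrees(np.arctan2(R[1,1],R[0,1])))
"
```

```text
[[ 445.3 -281.4  106. ]
 [ 448.6 -262.7  106. ]
 [ 465.7 -265.4  106. ]
 [ 463.3 -284.2  106. ]] [ 455.7 -273.5  106. ]
19.0 80.1
19.0 82.8
18.2 171.1
17.3 171.2
tool y ang 78.55796609296365
```

{"name": "arm_command", "arguments": {
  "plan": [
    [0,-0.2,2,-0.05,80],
    [0,-0.2,6,-0.05,70],
    [0,-0.2,10,-0.05,70],
    [0,-0.2,12.2,-0.05,70],
    [0,-0.2,12.2,-0.05,70]
  ]
}}

```text
t: 22.42
position: [0.4567, -0.2745, 0.0747]
eef_rot: [3.139, -0.003, 2.991]
force: [0.2, 0.6, 0.6]
opening: 0.0646
```

```bash
python3 -c "
from h import *
st(458.3,-275.3);wsnap('w8.png')"
```

```text
t 22.43 pos [ 456.7  -274.5    74.68] F [0.2 0.6 0.6] M [ 0.04  0.05 -0.05] tip z 5.1 err [ 1.6 -0.8] tool cm [-0.17 -0.06 -0.  ]
t 22.43 pos [ 456.7 -274.5   74.7] rot [ 3.1394e+00 -3.0000e-03  2.9910e+00] F [0.2 0.6 0.6] op 64.6
```

View pics/w8.png

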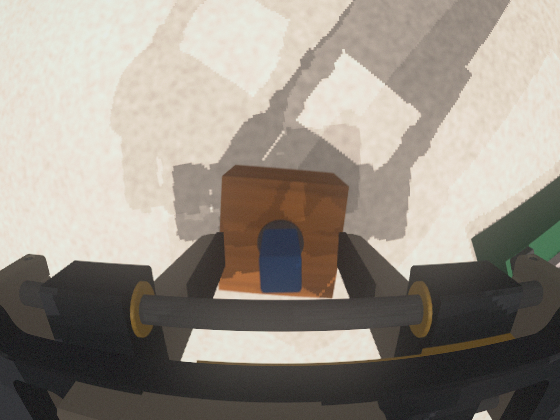

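Centred and square on the head. Closing.

{"name": "arm_command", "arguments": {
  "plan": [
    [0,-0.03,0,0,40],
    [0,-0.03,0,0,20],
    [0,-0.03,0,0,10],
    [0,-0.03,0,0,10],
    [0,-0.03,0,0,10]
  ],
  "force": 50
}}

```text
t: 23.1
position: [0.4577, -0.2759, 0.0763]
eef_rot: [3.142, 0.0, 2.991]
force: [-0.4, 0.7, 0.9]
opening: 0.02
```

{"name": "arm_command", "arguments": {
  "plan": [
    [0,0,0,0,10],
    [0,0,0,0,10],
    [0,0,0,0,10],
    [0,0,0,0,10],
    [0,0,0,0,10]
  ]
}}

```text
t: 23.72
position: [0.4577, -0.2759, 0.0763]
eef_rot: [3.142, 0.0, 2.991]
force: [0.3, 0.8, 2.4]
opening: 0.0193
```

```bash
python3 -c "
from h import *
st(458.3,-275.3)"
```

```text
t 23.73 pos [ 457.73 -275.94   76.32] F [0.3 0.8 2.4] M [ 0.25  0.04 -0.04] tip z 6.7 err [0.6 0.6] tool cm [-0.05  0.07  0.  ]
```

{"name": "arm_command", "arguments": {
  "plan": [
    [0,0,-4,0,10],
    [0,0,-8.5,0,10],
    [-2,5,-8.5,0,10],
    [-4,11,-8.5,0,10],
    [-6,17,-8.5,0,10]
  ]
}}

```text
t: 24.35
position: [0.5422, -0.1168, 0.1607]
eef_rot: [-3.141, -0.0, 2.99]
force: [1.4, -0.4, -1.6]
opening: 0.0198
```

{"name": "arm_command", "arguments": {
  "plan": [
    [-2,5,0,0,10],
    [-3.8,10,0,0,10],
    [-3.8,11.2,0,0,10],
    [-3.8,11.2,1,0,10],
    [-3.8,11.2,1,0,10]
  ]
}}

```text
t: 24.98
position: [0.5947, -0.0143, 0.1494]
eef_rot: [-3.141, -0.003, 2.989]
force: [-0.1, -0.3, -0.9]
opening: 0.0196
```

```bash
python3 -c "
from h import *
st(572.2,-12.4);s,c=wsnap('w9.png')
R,p=tool(s)
print(wproj(c,s,p+R@np.array([.014,0,.0183])),wproj(c,s,p+R@np.array([.014,0,.0143])))
a=cv2.imread('pics/w9.png');cv2.imwrite('pics/w9c.png',cv2.resize(a[150:265,225:340],None,fx=5,fy=5,interpolation=cv2.INTER_CUBIC))"
```

```text
t 24.98 pos [594.69 -14.3  149.36] F [-0.1 -0.3 -0.9] M [ 0.02 -0.07  0.02] tip z 79.8 err [-22.5   1.9] tool cm [ 2.25 -0.15  0.01]
t 24.98 pos [594.7 -14.3 149.4] rot [-3.1412 -0.0033  2.9894] F [-0.1 -0.3 -0.9] op 19.6
[279.44588729 219.16951043] [279.41939743 221.05782486]
```

View pics/w9.png

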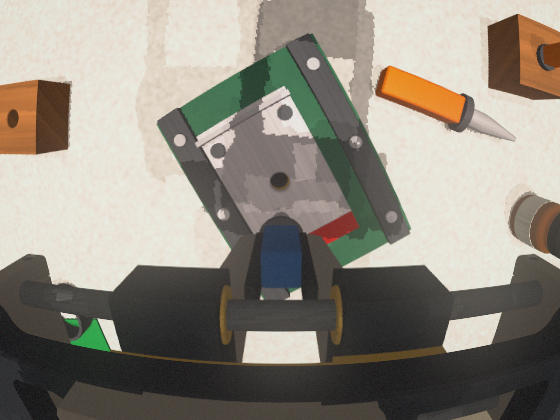

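View pics/w9c.png

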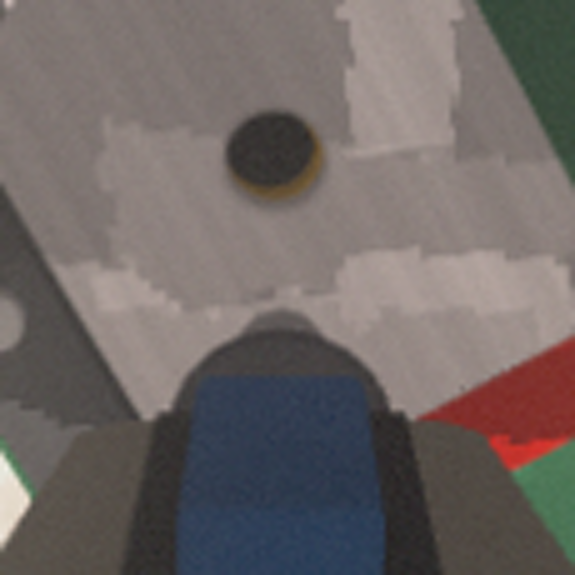

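```bash
python3 -c "
from h import *
import pickle
s,c=pickle.load(open('w.pkl','rb'));R,p=tool(s)
w=w_at_z(c,s,225+275/5-.4,150+155/5-.4,.065)*1000
print(w, w-R@np.array([2.5,1,0]))"
```

```text
[568.15725663 -10.39078648  65.        ] [570.47679987 -11.75813985  64.99200259]
```

{"name": "arm_command", "arguments": {
  "plan": [
    [1,-0.1,0,0,10],
    [2.2,-0.15,0,0,10],
    [2.2,-0.15,0.8,0,10],
    [2.2,-0.15,1.6,0,10],
    [2.2,-0.15,1.6,0,10]
  ]
}}

```text
t: 25.65
position: [0.5736, -0.0112, 0.134]
eef_rot: [3.141, -0.002, 2.991]
force: [0.4, -0.4, -1.5]
opening: 0.0196
```

```bash
sed -i 's/69.6,1/OFF,1/; s/^def st/import os\nOFF=60.3\ndef st/' h.py; python3 -c "
from h import *
st(572,-12.3)"
```

```text
t 25.65 pos [573.58 -11.22 133.96] F [ 0.4 -0.4 -1.5] M [ 0.02  0.02 -0.02] tip z 73.7 err [-1.6 -1.1] tool cm [ 0.14 -0.13  0.  ]
```

{"name": "arm_command", "arguments": {
  "plan": [
    [0.12,-0.12,0,0,10],
    [0.12,-0.12,0,0,10],
    [0.12,-0.12,0.4,0,10],
    [0.12,-0.12,0.7,0,10],
    [0.12,-0.12,0.7,0,10]
  ]
}}

```text
t: 26.28
position: [0.5726, -0.0123, 0.1277]
eef_rot: [3.142, -0.001, 2.991]
force: [-0.6, 0.4, -2.2]
opening: 0.0197
```

```bash
python3 -c "
from h import *
st(572,-12.3)"
```

```text
t 26.27 pos [572.6  -12.3  127.73] F [-0.6  0.4 -2.2] M [-0.    0.05  0.02] tip z 67.4 err [-0.6  0. ] tool cm [ 0.06 -0.01  0.  ]
```

{"name": "arm_command", "arguments": {
  "plan": [
    [0.04,0,0.2,0,10],
    [0.04,0,0.4,0,10],
    [0.04,0,0.6,0,10],
    [0.04,0,0.8,0,10],
    [0.04,0,0.8,0,10]
  ]
}}

```text
t: 26.9
position: [0.5724, -0.0123, 0.12]
eef_rot: [3.142, -0.0, 2.991]
force: [0.9, 0.1, -0.8]
opening: 0.0195
```

```bash
python3 -c "
from h import *
st(572,-12.3)"
```

```text
t 26.9 pos [572.35 -12.28 119.96] F [ 0.9  0.1 -0.8] M [0.02 0.01 0.04] tip z 59.7 err [-0.4 -0. ] tool cm [ 0.03 -0.01  0.  ]
```

{"name": "arm_command", "arguments": {
  "plan": [
    [0.01,0,0.25,0,10],
    [0.01,0,0.5,0,10],
    [0.01,0,0.75,0,10],
    [0.01,0,1,0,10],
    [0.01,0,1,0,10]
  ]
}}

```text
t: 27.52
position: [0.5722, -0.0123, 0.1099]
eef_rot: [3.142, -0.001, 2.991]
force: [1.1, -0.2, -1.0]
opening: 0.0194
```

```bash
python3 -c "
from h import *
st(572,-12.3)"
```

```text
t 27.52 pos [572.2  -12.26 109.88] F [ 1.1 -0.2 -1. ] M [-0.02 -0.02  0.01] tip z 49.6 err [-0.2 -0. ] tool cm [ 0.02 -0.01  0.  ]
```

Through both, with no resistance. Continuing to home (lower end at z 23, TCP z 83.3).

{"name": "arm_command", "arguments": {
  "plan": [
    [0,0,0.5,0,10],
    [0,0,1,0,10],
    [0,0,1.5,0,10],
    [0,0,2,0,10],
    [0,0,2.2,0,10]
  ]
}}

```text
t: 28.15
position: [0.5722, -0.0123, 0.0877]
eef_rot: [3.142, -0.001, 2.991]
force: [-0.3, -0.3, -1.4]
opening: 0.0198
```

{"name": "arm_command", "arguments": {
  "plan": [
    [0,0,0.2,0,10],
    [0,0,0.4,0,10],
    [0,0,0.5,0,10],
    [0,0,0.55,0,10],
    [0,0,0.55,0,10]
  ]
}}

```text
t: 28.78
position: [0.5725, -0.0123, 0.0832]
eef_rot: [-3.142, 0.0, 2.991]
force: [-2.3, 0.1, 4.1]
opening: 0.0194
```

```bash
python3 -c "
from h import *
st(572,-12.3)"
```

```text
t 28.77 pos [572.5  -12.32  83.21] F [-2.3  0.1  4.1] M [ 0.14  0.44 -0.03] tip z 22.9 err [-0.5  0. ] tool cm [ 0.05 -0.01 -0.  ]
```

Seated: the lower end is at z 22.9 (23 expected) with contact force. Releasing and retreating upwards.

{"name": "arm_command", "arguments": {
  "plan": [
    [0,0,0,0,30],
    [0,0,0,0,50],
    [0,0,0,0,50],
    [0,0,0,0,50],
    [0,0,0,0,50]
  ]
}}

```text
t: 29.4
position: [0.5724, -0.0123, 0.0826]
eef_rot: [3.142, -0.0, 2.991]
force: [0.4, -0.2, -0.5]
opening: 0.0461
```

{"name": "arm_command", "arguments": {
  "plan": [
    [0,0,-2,0,50],
    [0,0,-6,0,50],
    [0,0,-11,0,60],
    [0,0,-15,0,60],
    [0,0,-15,0,60]
  ]
}}

```text
t: 30.02
position: [0.5747, -0.0128, 0.2371]
eef_rot: [-3.141, 0.008, 2.991]
force: [0.4, -0.1, 0.3]
opening: 0.0551
```

```bash
python3 -c "
from h import *
s,c=wsnap('w10.png');snap('top','top2.png');S=snap('scene','scene2.png')
b=S['color'];cv2.imwrite('pics/s2c.png',cv2.resize(b[150:350,200:480],None,fx=2.8,fy=2.8,interpolation=cv2.INTER_CUBIC))"
```

```text
t 30.02 pos [574.7 -12.8 237.1] rot [-3.1409  0.0082  2.9909] F [ 0.4 -0.1  0.3] op 55.1
```

View pics/w10.png

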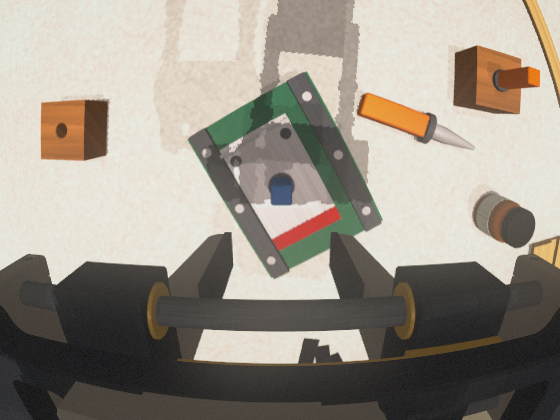

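View pics/s2c.png

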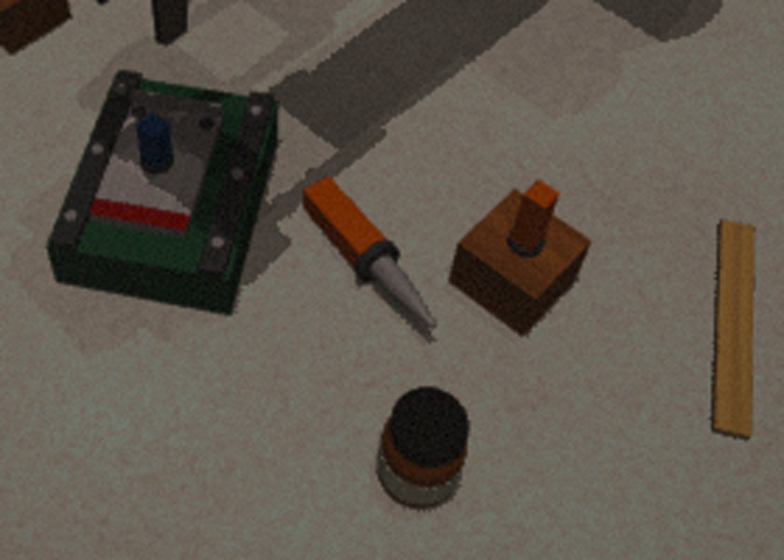

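View pics/top2.png

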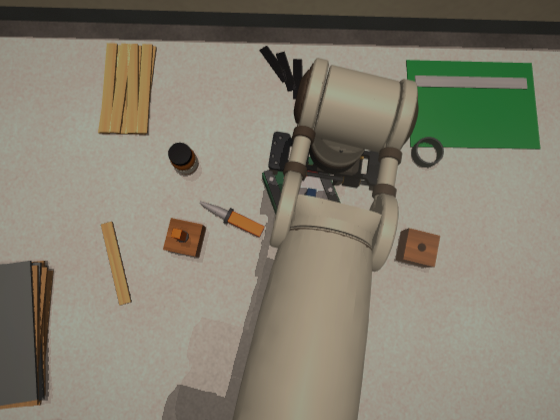

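The bolt stands in the plate with its flange down (wrist px 281,190). The drift is upright in its block (scene crop px 535,215). The jar, die and slat sit at the same top-image pixels as at the start. Handing in.

```bash
python3 -c "
from h import *
print(robot.close_job())"
```

```text
the job is handed in; nothing more can be done
None
```

The bolt is home through both holes, the drift is back in its own block, and I handed the job in at about 30 s.

- **Finding the hole:** I picked the smaller drift, the one in the wooden block. Its tip entered the bed hole without touching, about 4.5 mm from the plate hole's centre towards the dark crescent.
- **Working the drift down:** It went down until the collar sat on the plate. The highest readings were about 10 N sideways and 13 N upward when I checked the seat.
- **Bolt:** It met no resistance until the flange sat. Its lower end reads z = 22.9 mm against 23 expected, and the gripper is clear above it.
- **Bystanders:** In the last pictures the jar, the round die and the slat are where they started.

**What disagreed or went wrong:**
- The larger look-alike drift, which stood free on its tip, toppled during my first approach. I don't know whether I caused it; I only saw it lying down afterwards, and the wrist force readings were normal. It is not a listed item and lies on the table, touching nothing.
- The wrist camera disagreed with the fixed cameras by about 3–4 mm. I relied on relative measurements and touch instead.
- After the drift came out, about 1 mm of the bed's brass bush still showed at the edge of the plate hole. That was within the bolt's clearance.

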